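Put the garlic away in the vented keeper

ROBOT

A 6-joint arm with a two-finger parallel gripper is mounted at the origin on a cart in front of the work surface, level with it; the furniture and walls round the work are solid. World frame = base frame: x ahead of the robot, y to its left, z up, the work surface at z = 0. Lengths are in m, angles in rad, forces in N, time in s.
With the tool pointing down it reaches from about 0.35 to 0.775 m from the base axis. Payload 5.5 kg.
Tool frame: the origin (TCP) lies midway between the tips of the shut fingers; the grasp point (between the pads) lies behind it (env.hold_point_z is the z of the grasp point in the tool frame, in m); z points along the fingers, y is the line along which they close (so a half turn about z gives the same grasp; the last joint's range is limited). The gripper opens to 85 mm and grips with 20 to 120 N. Pads are 22 mm wide; open, the fingers measure 114 mm over their backs; the gripper's body (76 mm by 85 mm) begins 54 mm behind the grasp point. The pads swing forward as they close: fully open they stand 13 mm farther back than shut.
Start: joints at [1.094, 0.313, 0.046, 1.304, 0, 1.431], TCP at [0.19, 0.543, 0.203] pointing down, gripper open.
Joint ranges: [-2.76, 2.76], [-0.86, 1.69], [-1.03, 1.26], [-2.2, 2.34], [-1.47, 1.5], [-3.14, 3.14]. Speed limits (rad/s): [2.57, 2.57, 3.14, 3.14, 3.14, 3.14].

INTERFACE

Orientations are given as a rotation vector (axis times angle).
In Python, from cell import readout, grab_frame, camera_model, ticket, finder, env gives the robot as it stands.
- The arm moves only by the shell command python3 -m inch 'ROWS' [FORCE]. ROWS is JSON, a list of rows, each an object of numbers: "dx", "dy", "dz": the shift along the world's x, y, z in mm; "rx", "ry", "rz": the turn, a rotation vector about the world's x, y, z in degrees; "grip": the finger opening in mm, from 0 to 85.4. A call has 1 to 12 rows; each row is the pose to reach, as a shift and turn from the pose commanded when the call began; what a row does not reach only later rows make up. A row lasts 1/12 s, in which the tool goes at most 41.7 mm and 7.16 degrees, less where a joint would pass 70% of its speed; a pose out of reach is approached as far as the arm can. A call with a gripper value outside its range is refused whole. The fingers move at their own pace and stop on an object; FORCE is the grip in N (left out, the last holds). Time passes only in rows, so rows that repeat a pose let the fingers close. It gives the time, the measured TCP pose, the force, the opening and the grip force at its end, in the units of the state.
- readout.state(): the state, without advancing time (a new reading comes with each control period).
- grab_frame(name): name is "scene" or "top"; returns the picture (384x512x3 uint8, red, green, blue); there is no depth.
- camera_model(name): a dict with "fx", "fy", "cx", "cy" (pixels), "position" and "rotation" of the camera in the world. Camera axes: x right, y down, z forward; pixel columns grow to the right and rows downward; lengths in m; the calibration is good to about 2 mm. A picture is of the moment at which its call begins. camera_model takes no time and is no camera call.
- ticket.close_job(): hands the job in; it is judged then, once.
Trained networks look in the newest picture that a camera, given by its name, has taken for a name from the list of things; names that differ only in an ending like _2 or _b are one class to them, and where a whole thing is asked for, a point or a joint stands for the part that bears it (a point fixed in the world has none). Each returns a list of dicts, best first, with "p" (0 to 1); they miss things now and then, are a little off and sometimes report something else, mostly with a low value. They report only what shows in the picture. A call takes as long as a camera call.
- finder.look_for(target, camera): "at" ([column, row] as shares, 0 to 1, of the picture: columns of its width, rows of its height, amid what is visible of it).
- finder.spot_point(target, camera): "at" ([column, row] as shares, 0 to 1, of the picture: columns of its width, rows of its height: a listed point, or the origin of a listed thing).
The state is a dict: "t": time; "qpos": joint angles; "dq": joint speeds; "effort": joint torques, N m; "ee_pos": TCP position; "eef_rot": TCP orientation; "contact_force": force on the tool from outside, world axes, zero at the start; "wrist_torque": the same for the moment, N m; "opening": finger opening in m; "grasp_force": force on a finger pad.
Only numpy, scipy, OpenCV 4.12 (cv2) and the standard library are available. Lean on these libraries where they do the work, as an engineer would, in place of code of your own. Each camera call takes 0.05 s, during which the arm holds its last target. There are 200 camera calls.

TASK

Put all the garlic away in the wooden bulb keeper: slide its flush lid right back off the chamber, take out the tomato that was left in there and set it in the small white dish, and put every garlic bulb from the worktop into the chamber. Then slide the lid fully shut again, slide the steel vent shutter beside it fully open so that the garlic gets air, and leave the other things on the worktop where they stand.

Things in the scene. Friction and masses are not known exactly. Their poses are not given: they have to be found in the camera images.
- keeper: wooden box, fixed, 174 (x) x 390 (y) x 85 mm (z); origin: centre of its underside; x away from the robot, y along its length. The -y half is the chamber, 150 x 180 mm inside, under the sliding lid; the +y half a fixed deck (64 mm up) with the steel vent. Side walls 12 mm thick (tops 85 mm up), end walls 10 mm (79 mm up), a 10 mm divider at y = 0 (68 mm up)
- chamber (a point): centre of the chamber's floor (12 mm above the worktop; the lid's underside is 73 mm above the worktop); axes as the keeper's
- lid (a joint): the chamber's lid, a flush wooden board 160 x 190 x 6 mm in grooves, no handle; m: 0 fully shut, 0.180 fully back over the deck (and vent), the whole chamber open; grows towards the keeper's +y. About 2 N of friction; stays where it is left; moved by pressing shut fingertips down on it (6 to 12 N) and dragging
- lid_top (a point): middle of the lid's upper face, 79 mm above the worktop (moves with the lid); low grip ribs round it, 60 x 50 mm
- vent (a joint): the vent shutter, a flush steel plate 73 (x) x 66 mm (y) sliding in a steel frame on the deck, no handle; m: 0 shut (covers the air slots), 0.057 fully open (all slots uncovered); grows towards the keeper's -y, towards the chamber. About 1.5 N of friction; stays where it is left; moved as the lid is, while the lid is shut
- vent_top (a point): middle of the shutter's upper face, 70.7 mm above the worktop, flush with its frame (moves with the shutter)
- bulb1_mid (a point): middle of a garlic bulb, 50 mm wide, 52 mm high; this point 26 mm above its underside (absent in some runs, as may be the other bulbs)
- bulb2_mid (a point): middle of a garlic bulb, 56 mm wide, 56 mm high; this point 28 mm above its underside
- bulb3_mid (a point): middle of a garlic bulb, 50 mm wide, 52 mm high; this point 26 mm above its underside
- bulb4_mid (a point): middle of a garlic bulb, 56 mm wide, 56 mm high; this point 28 mm above its underside
- tomato_mid (a point): middle of the red tomato, 55 mm wide, 60 mm high with its stalk, standing in the chamber at the start; this point 28 mm above its underside
- dish: small round white dish, 124 mm across its rim, 22 mm high, its flat floor about 65 mm across and 5 mm up, loose; origin at the centre of its underside
- onion_mid (a point): middle of a brown onion, 74 mm wide, 77 mm high, which stays where it is
- spice_mid (a point): middle of a glass spice jar, 41 mm wide, 105 mm high, which stays where it is
- cork_mid (a point): middle of a wine cork standing on end, 23 mm wide, 44 mm high, which stays where it is
- cup_mid (a point): middle of a striped espresso cup with a handle, 60 x 83 x 49 mm, which stays where it is

How it is judged:
On the way, in this order (a step that is already met when the one before it is completed fails the run):
1. the lid is slid back until the chamber is clear (value of joint lid above 0.17 m), for 0.2 s.
2. the tomato is out of the keeper and every bulb is in the chamber ((x of tomato_mid in the frame of keeper above 0.09 m or x of tomato_mid in the frame of keeper below -0.09 m or y of tomato_mid in the frame of keeper below -0.2 m) and x of bulb1_mid in the frame of chamber between -0.075 and 0.075 m and y of bulb1_mid in the frame of chamber between -0.09 and 0.09 m and z of each of bulb1_mid, bulb2_mid, bulb3_mid, bulb4_mid in the frame of chamber below 0.05 m and x of bulb2_mid in the frame of chamber between -0.075 and 0.075 m and y of bulb2_mid in the frame of chamber between -0.09 and 0.09 m and x of bulb3_mid in the frame of chamber between -0.075 and 0.075 m and y of bulb3_mid in the frame of chamber between -0.09 and 0.09 m and x of bulb4_mid in the frame of chamber between -0.075 and 0.075 m and y of bulb4_mid in the frame of chamber between -0.09 and 0.09 m), for 0.2 s.
At the end, for the whole second after the job is handed in: The lid is shut to within 5 mm, the vent shutter is open to within 6 mm of its stop, every bulb lies in the chamber (inside its walls, under the lid), the tomato rests in the dish within 40 mm of its centre, and the dish stands level (value of joint lid below 0.005 m and value of joint vent above 0.051 m and x of bulb1_mid in the frame of chamber between -0.075 and 0.075 m and y of bulb1_mid in the frame of chamber between -0.09 and 0.09 m and z of each of bulb1_mid, bulb2_mid, bulb3_mid, bulb4_mid in the frame of chamber below 0.05 m and x of bulb2_mid in the frame of chamber between -0.075 and 0.075 m and y of bulb2_mid in the frame of chamber between -0.09 and 0.09 m and x of bulb3_mid in the frame of chamber between -0.075 and 0.075 m and y of bulb3_mid in the frame of chamber between -0.09 and 0.09 m and x of bulb4_mid in the frame of chamber between -0.075 and 0.075 m and y of bulb4_mid in the frame of chamber between -0.09 and 0.09 m and horizontal distance between tomato_mid and dish below 0.04 m and height (world z) of tomato_mid below 0.06 m and angle between dish's own z axis and vertical below 0.1 rad); the robot touches nothing.
It fails at once if the onion, spice jar, cork or espresso cup is knocked or carried off (more than 60 mm) (distance of any of onion_mid, spice_mid, cork_mid, cup_mid from where it was at the start of the episode above 0.06 m).
Of bulb1, bulb2, bulb3, bulb4 only 2 to 4 are there at a start; the rules pass over those that are not, and their reading is None.
At some moment in a run one of bulb1, bulb2, bulb3, bulb4 may be knocked a few centimetres aside while the robot is not near it.
Once in a run the grip may slacken for a moment while it holds something.
It also fails if it takes over 210 s, if anything falls off the work surface, if the arm or the gripper's body presses on something with over 40 N, if the wrist force passes 120 N, or if a joint passes its speed limit or range.

## Working session

There is one attempt and no reset: what is moved stays moved. The work goes in short steps, Python scripts to look and compute and a shell command to move; the robot and the scene stay as the last step left them, time stands still between calls to the robot, and variables do not carry over. Pictures are saved under pics/ and viewed, at most 14 in all, crops included, and the job is handed in when it is done.

```bash
ls; mkdir -p pics; cat > h.py <<'E'
import numpy as np, cv2
from cell import readout, grab_frame, camera_model, ticket, finder, env
def ray(cam,at):
    m=camera_model(cam); u=at[0]*512; v=at[1]*384
    d=np.array([(u-m['cx'])/m['fx'],(v-m['cy'])/m['fy'],1.])
    R=np.array(m['rotation']); 
    return np.array(m['position']),R@d
def at_z(cam,at,z):
    p,d=ray(cam,at); return p+d*(z-p[2])/d[2]
def pix(cam,P):
    m=camera_model(cam); q=np.array(m['rotation']).T@(np.array(P)-m['position'])
    return m['fx']*q[0]/q[2]+m['cx'],m['fy']*q[1]/q[2]+m['cy']
Z=dict(bulb1_mid=.026,bulb2_mid=.028,bulb3_mid=.026,bulb4_mid=.028,tomato_mid=.04,dish=0,lid_top=.079,vent_top=.0707,onion_mid=.038,spice_mid=.052,cork_mid=.022,cup_mid=.0245,keeper=0,chamber=.012)
def find(names,cams=('top','scene')):
    for c in cams:
        grab_frame(c)
        for n in names:
            r=finder.spot_point(n,c)
            print(c,n,[(round(a['p'],2),np.round(at_z(c,a['at'],Z[n])[:2],3).tolist()) for a in r[:5] if a['p']>.1])
def snap(cam,name,crop=None,s=1.5):
    im=grab_frame(cam)[:,:,::-1]
    if crop: im=im[crop[1]:crop[3],crop[0]:crop[2]]
    cv2.imwrite('pics/'+name,cv2.resize(np.ascontiguousarray(im),None,fx=s,fy=s))
def st():
    s=readout.state(); print({k:np.round(s[k],3).tolist() for k in('t','ee_pos','eef_rot','contact_force','opening','grasp_force','qpos')})
E
python3 - <<'E'
from h import *
np.set_printoptions(precision=3,suppress=True)
for c in('top','scene'): m=camera_model(c);print(c,m['position'],m['rotation'],m['fx'])
snap('top','a.png');snap('scene','b.png')
print(env.hold_point_z); st()
find(['keeper','lid_top','vent_top','bulb1_mid','bulb2_mid','dish','tomato_mid','onion_mid','spice_mid','cork_mid','cup_mid'])
E
```

```text
pics
top [0.314 0.012 1.261] [-2.099  2.123 -0.231] 387.69692489961983
scene [ 0.182 -0.735  0.925] [-2.297  0.576 -0.249] 440.43170860355974
-0.0187
{'t': 0.1, 'ee_pos': [0.19, 0.542, 0.202], 'eef_rot': [-0.526, -3.097, 0.002], 'contact_force': [-0.375, 1.002, -0.068], 'opening': 0.085, 'grasp_force': 0.0, 'qpos': [1.094, 0.314, 0.045, 1.304, -0.0, 1.431]}Traceback (most recent call last):
  File "<stdin>", line 6, in <module>
  File "h.py", line 19, in find
    print(c,n,[(round(a['p'],2),np.round(at_z(c,a['at'],Z[n])[:2],3).tolist()) for a in r[:5] if a['p']>.1])
                                         ~~~~^^^^^^^^^^^^^^^^
  File "h.py", line 9, in at_z
    p,d=ray(cam,at); return p+d*(z-p[2])/d[2]
                                         ~^^^
IndexError: invalid index to scalar variable.
```

Rotation is a rotation vector.

```bash
sed -i "s/np.array(m\['rotation'\])/cv2.Rodrigues(np.array(m['rotation'],float))[0]/" h.py
python3 - <<'E'
from h import *
find(['keeper','lid_top','vent_top','bulb1_mid','bulb2_mid','dish','tomato_mid','onion_mid','spice_mid','cork_mid','cup_mid'])
E
```

```text
top keeper [(0.85, [0.52, 0.256])]
top lid_top [(0.95, [0.521, 0.172])]
top vent_top [(0.69, [0.522, 0.372])]
top bulb1_mid [(0.46, [0.462, -0.067])]
top bulb2_mid [(0.65, [0.542, 0.172])]
top dish [(0.89, [0.565, -0.117])]
top tomato_mid [(0.27, [0.518, 0.248])]
top onion_mid [(0.82, [0.713, 0.024])]
top spice_mid [(0.81, [0.671, -0.205])]
top cork_mid [(0.56, [0.618, -0.215])]
top cup_mid [(0.52, [0.604, -0.316])]
scene keeper [(0.61, [0.517, 0.255])]
scene lid_top [(0.66, [0.524, 0.166]), (0.35, [0.506, 0.362])]
scene vent_top [(0.73, [0.51, 0.374])]
scene bulb1_mid [(0.71, [0.46, -0.067])]
scene bulb2_mid []
scene dish [(0.74, [0.566, -0.119]), (0.5, [0.463, -0.047])]
scene tomato_mid []
scene onion_mid [(0.67, [0.703, 0.051])]
scene spice_mid [(0.63, [0.664, -0.208])]
scene cork_mid [(0.5, [0.62, -0.219])]
scene cup_mid [(0.9, [0.614, -0.31]), (0.7, [0.551, 0.221])]
```

View pics/a.png

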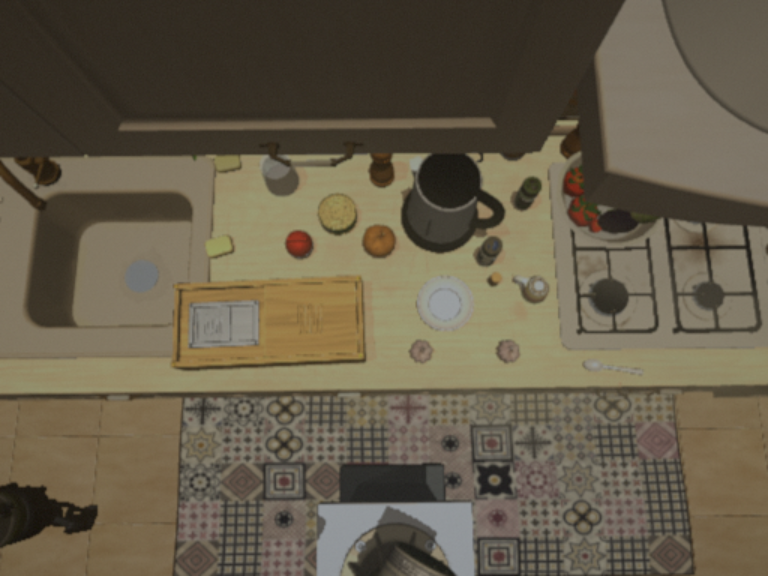

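View pics/b.png

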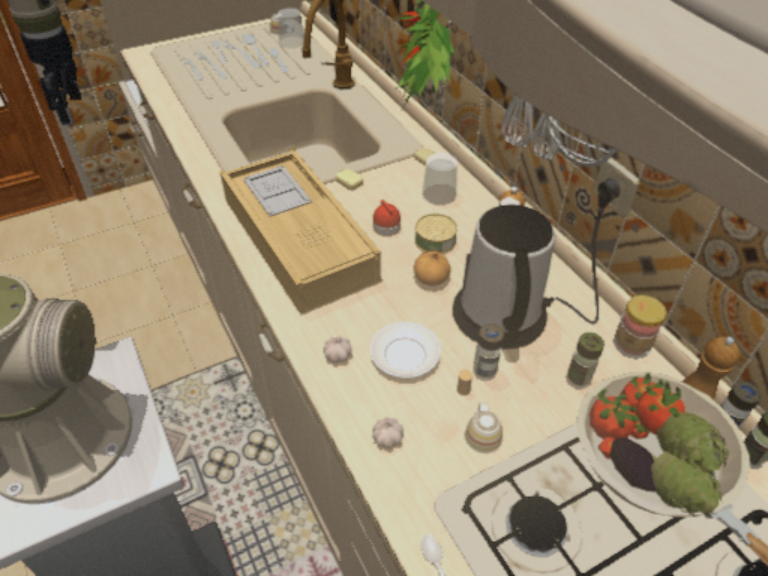

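The top view (768 px wide) shows the keeper at about (268,322) with its lid shut, two bulbs at (421,350) and (508,350), and the dish at (445,304). The onion is at (379,240), the jar at (488,250), the cork at (495,279) and the cup at (536,288). The scene view agrees: bulbs at (338,348) and (388,432).

```bash
python3 - <<'E'
from h import *
f=lambda c,u,v,z: np.round(at_z(c,(u/768,v/576),z),3)[:2]
for c,L in(('top',[(421,350),(508,350)]),('scene',[(338,348),(388,432)])):
  for p in L: print(c,f(c,*p,.027))
print('corners',f('top',173,367,.085),f('top',365,361,.085),f('top',362,277,.085),f('top',175,284,.085))
im=grab_frame('top')
for k in range(2):
 for n in('bulb1','bulb2'): print(n,[(round(a['p'],2),f('top',a['at'][0]*768,a['at'][1]*576,.027)) for a in finder.look_for(n,'top')])
# look: edges of keeper
E
```

```text
top [ 0.462 -0.061]
top [ 0.46  -0.246]
scene [ 0.46  -0.065]
scene [ 0.457 -0.252]
corners [0.426 0.443] [0.434 0.056] [0.609 0.062] [0.598 0.45 ]Traceback (most recent call last):
  File "<stdin>", line 8, in <module>
ValueError: it knows: bulb1_mid, bulb2_mid, bulb3_mid, bulb4_mid, chamber, cork_mid, cup_mid, dish, keeper, lid, lid_top, onion_mid, spice_mid, tomato_mid, vent, vent_top
```

```bash
python3 -m inch '[{"dx":30,"dy":-30,"rz":7,"grip":0},{"dx":60,"dy":-66,"rz":14,"grip":0},{"dx":90,"dy":-100,"rz":19,"grip":0},{"dx":120,"dy":-135,"rz":19,"grip":0},{"dx":150,"dy":-170,"rz":19,"grip":0},{"dx":180,"dy":-205,"rz":19,"grip":0},{"dx":207,"dy":-235,"rz":19,"grip":0},{"dx":234,"dy":-265,"rz":19,"grip":0},{"dx":261,"dy":-295,"rz":19,"grip":0},{"dx":288,"dy":-325,"rz":19,"grip":0},{"dx":310,"dy":-350,"rz":19,"grip":0},{"dx":330,"dy":-374,"rz":19,"grip":0}]'
python3 -m inch '[{"dz":-30},{"dz":-60},{"dz":-90},{"dz":-100},{"dz":-105},{"dz":-110},{"dz":-110}]'
```

```text
invalid input at $[0]: expected keys dx, dy, dz, rx, ry, rz, grip
invalid input at $[0]: expected keys dx, dy, dz, rx, ry, rz, grip
```

```bash
python3 -m inch '[{"dx":30,"dy":-30,"dz":0,"rx":0,"ry":0,"rz":7,"grip":0},{"dx":60,"dy":-66,"dz":0,"rx":0,"ry":0,"rz":14,"grip":0},{"dx":90,"dy":-95,"dz":0,"rx":0,"ry":0,"rz":19,"grip":0},{"dx":115,"dy":-125,"dz":0,"rx":0,"ry":0,"rz":19,"grip":0},{"dx":140,"dy":-155,"dz":0,"rx":0,"ry":0,"rz":19,"grip":0},{"dx":167,"dy":-187,"dz":0,"rx":0,"ry":0,"rz":19,"grip":0},{"dx":194,"dy":-217,"dz":0,"rx":0,"ry":0,"rz":19,"grip":0},{"dx":221,"dy":-247,"dz":0,"rx":0,"ry":0,"rz":19,"grip":0},{"dx":248,"dy":-277,"dz":0,"rx":0,"ry":0,"rz":19,"grip":0},{"dx":275,"dy":-310,"dz":0,"rx":0,"ry":0,"rz":19,"grip":0},{"dx":302,"dy":-342,"dz":0,"rx":0,"ry":0,"rz":19,"grip":0},{"dx":330,"dy":-374,"dz":0,"rx":0,"ry":0,"rz":19,"grip":0}]'
python3 -m inch '[{"dx":0,"dy":0,"dz":-30,"rx":0,"ry":0,"rz":0,"grip":0},{"dx":0,"dy":0,"dz":-60,"rx":0,"ry":0,"rz":0,"grip":0},{"dx":0,"dy":0,"dz":-85,"rx":0,"ry":0,"rz":0,"grip":0},{"dx":0,"dy":0,"dz":-100,"rx":0,"ry":0,"rz":0,"grip":0},{"dx":0,"dy":0,"dz":-108,"rx":0,"ry":0,"rz":0,"grip":0},{"dx":0,"dy":0,"dz":-110,"rx":0,"ry":0,"rz":0,"grip":0},{"dx":0,"dy":0,"dz":-110,"rx":0,"ry":0,"rz":0,"grip":0}]'
```

```text
t: 2.45
ee_pos: [0.5182, 0.1701, 0.2033]
eef_rot: [0.008, 3.141, 0.0]
contact_force: [0.6, 0.9, -0.1]
opening: 0.0002
grasp_force: 0.0
t: 3.03
ee_pos: [0.5172, 0.1721, 0.0931]
eef_rot: [-0.008, -3.141, -0.0]
contact_force: [-0.6, -0.7, 0.6]
opening: 0.0001
grasp_force: 0.0
```

```bash
python3 -m inch '[{"dx":0,"dy":0,"dz":-5,"rx":0,"ry":0,"rz":0,"grip":0},{"dx":0,"dy":0,"dz":-9,"rx":0,"ry":0,"rz":0,"grip":0},{"dx":0,"dy":0,"dz":-12,"rx":0,"ry":0,"rz":0,"grip":0},{"dx":0,"dy":0,"dz":-14,"rx":0,"ry":0,"rz":0,"grip":0},{"dx":0,"dy":0,"dz":-14,"rx":0,"ry":0,"rz":0,"grip":0}]'
```

```text
t: 3.45
ee_pos: [0.517, 0.172, 0.0788]
eef_rot: [-0.008, -3.141, -0.0]
contact_force: [0.3, -1.0, -0.6]
opening: -0.0002
grasp_force: 0.0
```

```bash
python3 -m inch '[{"dx":0,"dy":0,"dz":-1,"rx":0,"ry":0,"rz":0,"grip":0},{"dx":0,"dy":0,"dz":-2,"rx":0,"ry":0,"rz":0,"grip":0},{"dx":0,"dy":0,"dz":-2,"rx":0,"ry":0,"rz":0,"grip":0}]'
```

```text
t: 3.7
ee_pos: [0.5172, 0.172, 0.077]
eef_rot: [-0.008, -3.142, -0.0]
contact_force: [0.0, -0.8, -0.1]
opening: -0.0001
grasp_force: 0.0
```

```bash
python3 -m inch '[{"dx":0,"dy":0,"dz":-1,"rx":0,"ry":0,"rz":0,"grip":0},{"dx":0,"dy":0,"dz":-2,"rx":0,"ry":0,"rz":0,"grip":0},{"dx":0,"dy":0,"dz":-2,"rx":0,"ry":0,"rz":0,"grip":0}]'; python3 -m inch '[{"dx":0,"dy":0,"dz":-1,"rx":0,"ry":0,"rz":0,"grip":0},{"dx":0,"dy":0,"dz":-2,"rx":0,"ry":0,"rz":0,"grip":0},{"dx":0,"dy":0,"dz":-2,"rx":0,"ry":0,"rz":0,"grip":0}]'
```

```text
t: 3.95
ee_pos: [0.5171, 0.1719, 0.0748]
eef_rot: [-0.008, -3.141, -0.0]
contact_force: [0.7, -0.3, 0.5]
opening: 0.0
grasp_force: 0.0
t: 4.2
ee_pos: [0.5171, 0.172, 0.0728]
eef_rot: [-0.008, -3.141, -0.0]
contact_force: [0.2, -0.1, 0.6]
opening: -0.0
grasp_force: 0.0
```

```bash
python3 - <<'E'
from h import *
snap('scene','c.png',(130,70,300,220),4.5); print([(round(a['p'],2),at_z('scene',a['at'],.079)) for a in finder.spot_point('lid_top','scene')])
print(pix('scene',readout.state()['ee_pos']))
E
```

```text
[(0.68, array([0.52718269, 0.16200585, 0.079     ]))]
(np.float64(207.26829044557044), np.float64(158.21575645331245))
```

View pics/c.png

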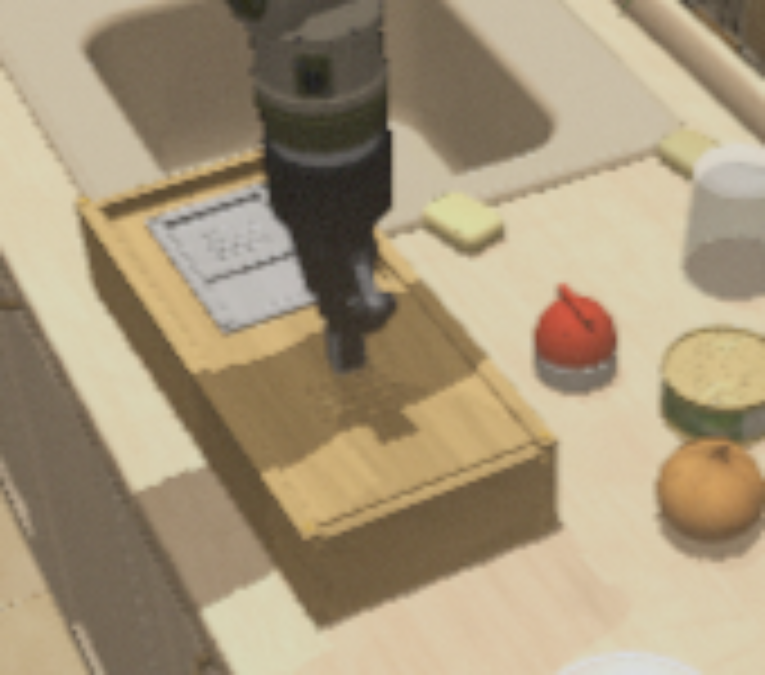

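The crop shows the fingertip at (345,370), i.e. full-frame (207,152). That is about 6 px above the projected TCP and still short of the lid, so I'll keep lowering in small steps.

```bash
for i in 1 2 3; do python3 -m inch '[{"dx":0,"dy":0,"dz":-1,"rx":0,"ry":0,"rz":0,"grip":0},{"dx":0,"dy":0,"dz":-1,"rx":0,"ry":0,"rz":0,"grip":0}]' | egrep 'ee_pos|contact'; done
```

```text
ee_pos: [0.5171, 0.172, 0.0719]
contact_force: [-0.9, 0.1, -0.5]
ee_pos: [0.5171, 0.172, 0.0709]
contact_force: [0.7, -0.3, 0.8]
ee_pos: [0.5171, 0.172, 0.0699]
contact_force: [0.5, 0.2, -0.1]
```

```bash
python3 -m inch '[{"dx":0,"dy":0,"dz":-1,"rx":0,"ry":0,"rz":0,"grip":0},{"dx":0,"dy":0,"dz":-2,"rx":0,"ry":0,"rz":0,"grip":0}]' | egrep 'ee_pos|contact';python3 -m inch '[{"dx":0,"dy":0,"dz":-1,"rx":0,"ry":0,"rz":0,"grip":0},{"dx":0,"dy":0,"dz":-2,"rx":0,"ry":0,"rz":0,"grip":0}]' | egrep 'ee_pos|contact';python3 -m inch '[{"dx":0,"dy":0,"dz":-1,"rx":0,"ry":0,"rz":0,"grip":0},{"dx":0,"dy":0,"dz":-2,"rx":0,"ry":0,"rz":0,"grip":0}]' | egrep 'ee_pos|contact'
```

```text
ee_pos: [0.5173, 0.172, 0.068]
contact_force: [-0.2, 0.6, -0.7]
ee_pos: [0.5172, 0.172, 0.0659]
contact_force: [-0.7, 0.0, -0.4]
ee_pos: [0.5172, 0.172, 0.0639]
contact_force: [-1.0, -0.2, -1.5]
```

```bash
python3 - <<'E'
from h import *
snap('scene','d.png',(170,95,260,165),8); print(pix('scene',readout.state()['ee_pos']),readout.state()['effort'])
E
```

```text
(np.float64(207.45741661071708), np.float64(160.60355772092228)) [ 1.24638926e-02 -4.68334258e+01  2.71199548e+01  2.59153101e-03
  2.96193784e-04 -1.69863517e-05]
```

View pics/d.png

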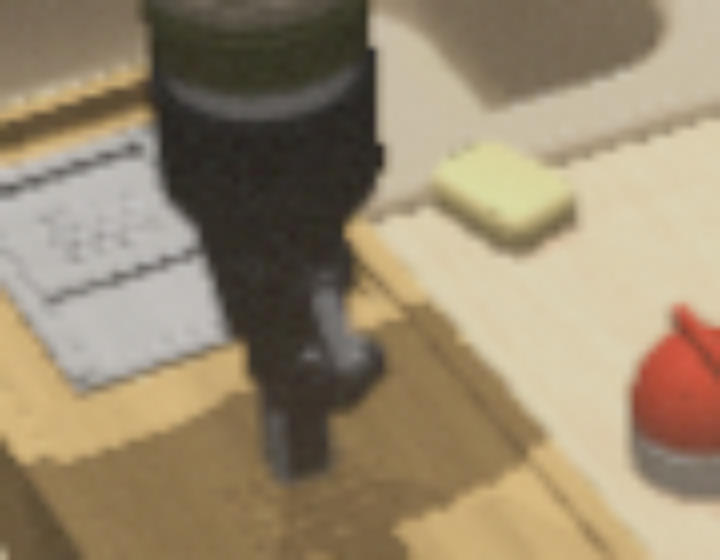

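The tip now shows at full-frame (207,155). It is closer to its shadow but still not touching.

```bash
python3 -m inch '[{"dx":0,"dy":0,"dz":-1,"rx":0,"ry":0,"rz":0,"grip":0},{"dx":0,"dy":0,"dz":-2,"rx":0,"ry":0,"rz":0,"grip":0}]' | egrep 'ee_pos|contact';python3 -m inch '[{"dx":0,"dy":0,"dz":-1,"rx":0,"ry":0,"rz":0,"grip":0},{"dx":0,"dy":0,"dz":-1,"rx":0,"ry":0,"rz":0,"grip":0}]' | egrep 'ee_pos|contact';python3 -m inch '[{"dx":0,"dy":0,"dz":-1,"rx":0,"ry":0,"rz":0,"grip":0},{"dx":0,"dy":0,"dz":-1,"rx":0,"ry":0,"rz":0,"grip":0}]' | egrep 'ee_pos|contact'
```

```text
ee_pos: [0.5172, 0.172, 0.062]
contact_force: [-0.2, 0.6, 0.2]
ee_pos: [0.5171, 0.172, 0.0608]
contact_force: [-0.3, 0.4, 0.1]
ee_pos: [0.5171, 0.172, 0.0599]
contact_force: [-0.1, -0.5, 0.2]
```

```bash
python3 -m inch '[{"dx":0,"dy":0,"dz":-1,"rx":0,"ry":0,"rz":0,"grip":0},{"dx":0,"dy":0,"dz":-1,"rx":0,"ry":0,"rz":0,"grip":0}]' | egrep 'ee_pos|contact';python3 -m inch '[{"dx":0,"dy":0,"dz":-1,"rx":0,"ry":0,"rz":0,"grip":0},{"dx":0,"dy":0,"dz":-1,"rx":0,"ry":0,"rz":0,"grip":0}]' | egrep 'ee_pos|contact';python3 -m inch '[{"dx":0,"dy":0,"dz":-1,"rx":0,"ry":0,"rz":0,"grip":0},{"dx":0,"dy":0,"dz":-1,"rx":0,"ry":0,"rz":0,"grip":0}]' | egrep 'ee_pos|contact'; python3 - <<'E'
from h import *
snap('scene','e.png',(170,95,260,165),8); print(pix('scene',readout.state()['ee_pos']),readout.state()['effort'][:3])
E
```

```text
ee_pos: [0.5171, 0.172, 0.0589]
contact_force: [0.1, 0.1, -0.1]
ee_pos: [0.5171, 0.172, 0.0578]
contact_force: [-0.3, 0.2, -0.3]
ee_pos: [0.5171, 0.172, 0.0569]
contact_force: [-0.2, -0.6, -0.4]
(np.float64(207.6542059988092), np.float64(162.30518321194646)) [-5.00094553e-03 -4.64332116e+01  2.65588957e+01]
```

View pics/e.png

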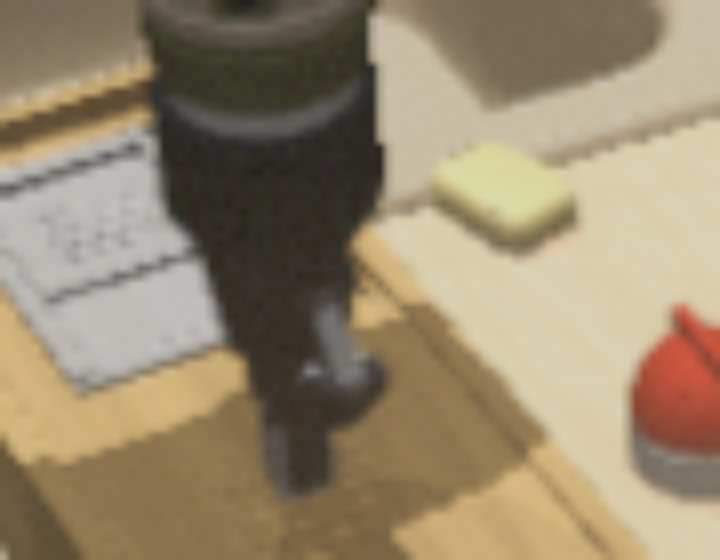

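Tip at full-frame (207.2,156.9), almost exactly where a point at lid height would project (156.6), so contact is close. The TCP reading seems to sit about 20 mm below the real tip.

```bash
python3 -m inch '[{"dx":0,"dy":0,"dz":-1,"rx":0,"ry":0,"rz":0,"grip":0},{"dx":0,"dy":0,"dz":-1,"rx":0,"ry":0,"rz":0,"grip":0}]' | egrep 'ee_pos|contact';python3 -m inch '[{"dx":0,"dy":0,"dz":-1,"rx":0,"ry":0,"rz":0,"grip":0},{"dx":0,"dy":0,"dz":-1,"rx":0,"ry":0,"rz":0,"grip":0}]' | egrep 'ee_pos|contact';python3 -m inch '[{"dx":0,"dy":0,"dz":-1,"rx":0,"ry":0,"rz":0,"grip":0},{"dx":0,"dy":0,"dz":-1,"rx":0,"ry":0,"rz":0,"grip":0}]' | egrep 'ee_pos|contact'
```

```text
ee_pos: [0.5171, 0.172, 0.0559]
contact_force: [0.1, -0.1, -0.6]
ee_pos: [0.5171, 0.172, 0.0548]
contact_force: [0.3, -0.3, 0.1]
ee_pos: [0.5171, 0.172, 0.0539]
contact_force: [0.2, 0.2, -0.0]
```

```bash
python3 -m inch '[{"dx":0,"dy":0,"dz":-1,"rx":0,"ry":0,"rz":0,"grip":0},{"dx":0,"dy":0,"dz":-1,"rx":0,"ry":0,"rz":0,"grip":0}]' | egrep 'ee_pos|contact';python3 -m inch '[{"dx":0,"dy":0,"dz":-1,"rx":0,"ry":0,"rz":0,"grip":0},{"dx":0,"dy":0,"dz":-1,"rx":0,"ry":0,"rz":0,"grip":0}]' | egrep 'ee_pos|contact';python3 -m inch '[{"dx":0,"dy":0,"dz":-1,"rx":0,"ry":0,"rz":0,"grip":0},{"dx":0,"dy":0,"dz":-1,"rx":0,"ry":0,"rz":0,"grip":0}]' | egrep 'ee_pos|contact'
```

```text
ee_pos: [0.5171, 0.172, 0.0528]
contact_force: [0.6, 0.4, 0.3]
ee_pos: [0.5171, 0.172, 0.0519]
contact_force: [-0.2, -0.2, 0.0]
ee_pos: [0.5171, 0.172, 0.0508]
contact_force: [0.2, 0.5, 0.3]
```

```bash
python3 -m inch '[{"dx":0,"dy":0,"dz":-1,"rx":0,"ry":0,"rz":0,"grip":0},{"dx":0,"dy":0,"dz":-1,"rx":0,"ry":0,"rz":0,"grip":0}]' | egrep 'ee_pos|contact';python3 -m inch '[{"dx":0,"dy":0,"dz":-1,"rx":0,"ry":0,"rz":0,"grip":0},{"dx":0,"dy":0,"dz":-1,"rx":0,"ry":0,"rz":0,"grip":0}]' | egrep 'ee_pos|contact';python3 -m inch '[{"dx":0,"dy":0,"dz":-1,"rx":0,"ry":0,"rz":0,"grip":0},{"dx":0,"dy":0,"dz":-1,"rx":0,"ry":0,"rz":0,"grip":0}]' | egrep 'ee_pos|contact';  python3 - <<'E'
from h import *
snap('scene','f.png',(180,110,240,170),9); print(pix('scene',readout.state()['ee_pos']),readout.state()['effort'][:3])
E
```

```text
ee_pos: [0.5172, 0.172, 0.0507]
contact_force: [-2.4, -1.3, 5.0]
ee_pos: [0.5173, 0.172, 0.0507]
contact_force: [-4.1, -1.6, 11.6]
ee_pos: [0.5173, 0.172, 0.0506]
contact_force: [-6.9, -1.6, 19.0]
(np.float64(207.85494672530427), np.float64(163.85867880366587)) [ -0.35125472 -37.61694789  24.04998243]
```

View pics/f.png

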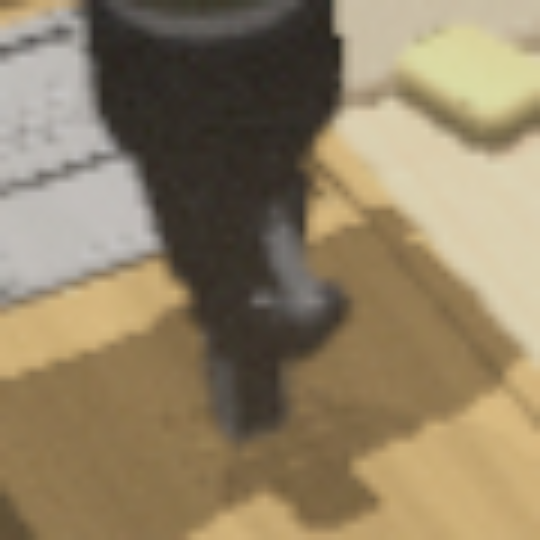

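Contact: the vertical force rises from 0 to 5, 12 and 19 N with the reading stuck at z≈0.0507 and the tip on the ribs at (206,159). So true z is the reading plus about 29 mm, and stiffness is about 7 N/mm. I'll ease off to about 9 N and drag.

```bash
python3 -m inch '[{"dx":0,"dy":0,"dz":1.3,"rx":0,"ry":0,"rz":0,"grip":0},{"dx":0,"dy":8,"dz":1.3,"rx":0,"ry":0,"rz":0,"grip":0},{"dx":0,"dy":18,"dz":1.3,"rx":0,"ry":0,"rz":0,"grip":0},{"dx":-1,"dy":30,"dz":1.3,"rx":0,"ry":0,"rz":0,"grip":0},{"dx":-1,"dy":42,"dz":1.3,"rx":0,"ry":0,"rz":0,"grip":0},{"dx":-1,"dy":42,"dz":1.3,"rx":0,"ry":0,"rz":0,"grip":0}]'; python3 - <<'E'
from h import *
find(['lid_top'],('scene','top'))
E
```

```text
t: 8.45
ee_pos: [0.5161, 0.2162, 0.0507]
eef_rot: [0.005, 3.141, 0.003]
contact_force: [-4.8, 2.3, 12.9]
opening: 0.0001
grasp_force: 5.9
scene lid_top [(0.8, [0.523, 0.205])]
top lid_top [(0.57, [0.523, 0.214])]
```

```bash
python3 -m inch '[{"dx":0,"dy":10,"dz":0.4,"rx":0,"ry":0,"rz":0,"grip":0},{"dx":-1,"dy":24,"dz":0.4,"rx":0,"ry":0,"rz":0,"grip":0},{"dx":-1,"dy":38,"dz":0.4,"rx":0,"ry":0,"rz":0,"grip":0},{"dx":-1,"dy":52,"dz":0.4,"rx":0,"ry":0,"rz":0,"grip":0},{"dx":-2,"dy":66,"dz":0.4,"rx":0,"ry":0,"rz":0,"grip":0},{"dx":-2,"dy":80,"dz":0.4,"rx":0,"ry":0,"rz":0,"grip":0},{"dx":-2,"dy":94,"dz":0.4,"rx":0,"ry":0,"rz":0,"grip":0},{"dx":-3,"dy":108,"dz":0.4,"rx":0,"ry":0,"rz":0,"grip":0},{"dx":-3,"dy":120,"dz":0.4,"rx":0,"ry":0,"rz":0,"grip":0},{"dx":-3,"dy":130,"dz":0.4,"rx":0,"ry":0,"rz":0,"grip":0},{"dx":-3,"dy":137,"dz":0.4,"rx":0,"ry":0,"rz":0,"grip":0},{"dx":-3,"dy":141,"dz":0.4,"rx":0,"ry":0,"rz":0,"grip":0}]'; python3 - <<'E'
from h import *
find(['lid_top'],('scene','top'))
E
```

```text
t: 9.65
ee_pos: [0.5129, 0.3548, 0.0507]
eef_rot: [0.007, 3.141, -0.004]
contact_force: [-2.1, -8.3, 9.7]
opening: -0.0
grasp_force: 4.9
scene lid_top [(0.79, [0.517, 0.343])]
top lid_top [(0.8, [0.511, 0.352])]
```

```bash
python3 -m inch '[{"dx":0,"dy":0,"dz":0,"rx":0,"ry":0,"rz":0,"grip":0},{"dx":0,"dy":0,"dz":0,"rx":0,"ry":0,"rz":0,"grip":0},{"dx":0,"dy":-3,"dz":5,"rx":0,"ry":0,"rz":0,"grip":0},{"dx":0,"dy":-3,"dz":40,"rx":0,"ry":0,"rz":0,"grip":40},{"dx":0,"dy":-3,"dz":80,"rx":0,"ry":0,"rz":0,"grip":85},{"dx":0,"dy":-3,"dz":110,"rx":0,"ry":0,"rz":0,"grip":85}]'; python3 - <<'E'
from h import *
find(['lid_top','tomato_mid','bulb1_mid','bulb2_mid','dish','chamber'],('scene','top'))
snap('top','g.png',(100,140,400,280),2.6)
E
```

```text
t: 10.35
ee_pos: [0.5133, 0.3521, 0.1618]
eef_rot: [0.008, 3.141, 0.001]
contact_force: [1.3, 1.3, 0.4]
opening: 0.0358
grasp_force: 0.0
scene lid_top [(0.6, [0.515, 0.346])]
scene tomato_mid [(0.68, [0.526, 0.179])]
scene bulb1_mid [(0.77, [0.458, -0.064]), (0.21, [0.71, 0.055])]
scene bulb2_mid []
scene dish [(0.56, [0.566, -0.125])]
scene chamber [(0.86, [0.53, 0.145])]
top lid_top [(0.66, [0.513, 0.341]), (0.64, [0.456, -0.06])]
top tomato_mid [(0.74, [0.523, 0.177])]
top bulb1_mid [(0.69, [0.452, -0.055])]
top bulb2_mid [(0.7, [0.567, -0.112])]
top dish [(0.81, [0.555, -0.114]), (0.6, [0.531, 0.163])]
top chamber [(0.62, [0.529, 0.155])]
```

View pics/g.png

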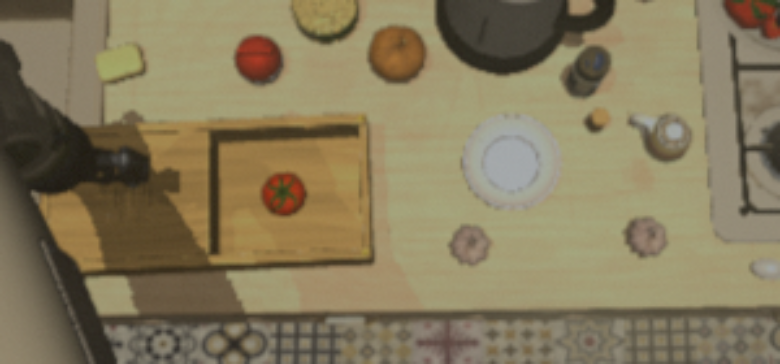

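The lid is fully back and the chamber (210–370 × 125–265 in the crop) is clear. The tomato is at crop (284,194), world (0.524,0.178). The two bulbs and the dish are unmoved.

```bash
python3 -m inch '[{"dx":2,"dy":-25,"dz":0,"rx":0,"ry":0,"rz":0,"grip":85},{"dx":4,"dy":-60,"dz":0,"rx":0,"ry":0,"rz":0,"grip":85},{"dx":6,"dy":-95,"dz":0,"rx":0,"ry":0,"rz":0,"grip":85},{"dx":8,"dy":-130,"dz":0,"rx":0,"ry":0,"rz":0,"grip":85},{"dx":10,"dy":-160,"dz":0,"rx":0,"ry":0,"rz":0,"grip":85},{"dx":11,"dy":-174,"dz":-20,"rx":0,"ry":0,"rz":0,"grip":85},{"dx":11,"dy":-174,"dz":-50,"rx":0,"ry":0,"rz":0,"grip":85},{"dx":11,"dy":-174,"dz":-70,"rx":0,"ry":0,"rz":0,"grip":85},{"dx":11,"dy":-174,"dz":-70,"rx":0,"ry":0,"rz":0,"grip":85}]'; python3 - <<'E'
from h import *
snap('scene','i.png',(150,70,280,170),6); e=np.array(readout.state()['ee_pos']);print(pix('scene',e),pix('scene',e+[0,0,.029]))
E
```

```text
t: 11.85
ee_pos: [0.5211, 0.1768, 0.0857]
eef_rot: [-0.01, -3.135, 0.002]
contact_force: [-1.2, 0.4, -1.1]
opening: 0.0849
grasp_force: 0.0
(np.float64(207.7632369284236), np.float64(152.71893765655255)) (np.float64(207.04774420649687), np.float64(145.00101683286965))
```

View pics/i.png

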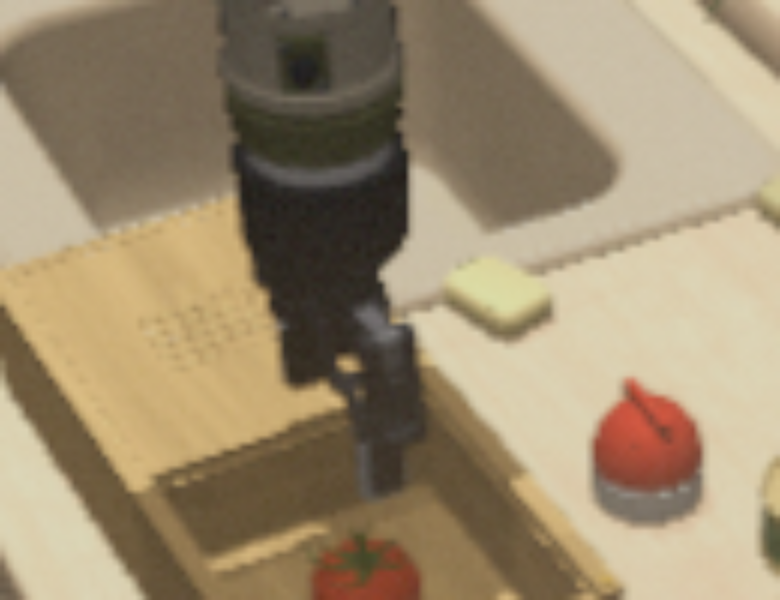

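The open fingertips show at full-frame (212.5,152.5) and (201,134). Their midpoint agrees with the TCP raised by 29 mm plus the pads' set-back, so x/y are good. The tomato lies right below.

```bash
python3 -m inch '[{"dx":2,"dy":1,"dz":-25,"rx":0,"ry":0,"rz":0,"grip":85},{"dx":2,"dy":1,"dz":-50,"rx":0,"ry":0,"rz":0,"grip":85},{"dx":2,"dy":1,"dz":-70,"rx":0,"ry":0,"rz":0,"grip":85},{"dx":2,"dy":1,"dz":-82,"rx":0,"ry":0,"rz":0,"grip":85},{"dx":2,"dy":1,"dz":-90,"rx":0,"ry":0,"rz":0,"grip":85},{"dx":2,"dy":1,"dz":-93,"rx":0,"ry":0,"rz":0,"grip":85},{"dx":2,"dy":1,"dz":-93,"rx":0,"ry":0,"rz":0,"grip":85}]'; python3 -m inch '[{"dx":0,"dy":0,"dz":0,"rx":0,"ry":0,"rz":0,"grip":45},{"dx":0,"dy":0,"dz":0,"rx":0,"ry":0,"rz":0,"grip":45},{"dx":0,"dy":0,"dz":0,"rx":0,"ry":0,"rz":0,"grip":45},{"dx":0,"dy":0,"dz":0,"rx":0,"ry":0,"rz":0,"grip":45},{"dx":0,"dy":0,"dz":0,"rx":0,"ry":0,"rz":0,"grip":45},{"dx":0,"dy":0,"dz":0,"rx":0,"ry":0,"rz":0,"grip":45},{"dx":0,"dy":0,"dz":0,"rx":0,"ry":0,"rz":0,"grip":45},{"dx":0,"dy":0,"dz":0,"rx":0,"ry":0,"rz":0,"grip":45}]' 35
```

```text
t: 12.48
ee_pos: [0.5267, 0.1793, -0.0027]
eef_rot: [0.007, 3.141, 0.0]
contact_force: [0.1, 0.0, -0.2]
opening: 0.0849
grasp_force: 0.0
t: 13.15
ee_pos: [0.5273, 0.1791, -0.0015]
eef_rot: [0.008, 3.139, 0.001]
contact_force: [-1.3, -0.7, 7.2]
opening: 0.0496
grasp_force: 35.0
```

The pads closed at 49.6 mm with a 7 N upward push, so the grip is above the tomato's equator. I'll reopen, go down 10 mm and grip again.

```bash
python3 -m inch '[{"dx":0,"dy":0,"dz":0,"rx":0,"ry":0,"rz":0,"grip":70},{"dx":0,"dy":0,"dz":0,"rx":0,"ry":0,"rz":0,"grip":75},{"dx":0,"dy":0,"dz":-3,"rx":0,"ry":0,"rz":0,"grip":75},{"dx":0,"dy":0,"dz":-8,"rx":0,"ry":0,"rz":0,"grip":75},{"dx":0,"dy":0,"dz":-10,"rx":0,"ry":0,"rz":0,"grip":75},{"dx":0,"dy":0,"dz":-10,"rx":0,"ry":0,"rz":0,"grip":45},{"dx":0,"dy":0,"dz":-10,"rx":0,"ry":0,"rz":0,"grip":45},{"dx":0,"dy":0,"dz":-10,"rx":0,"ry":0,"rz":0,"grip":45},{"dx":0,"dy":0,"dz":-10,"rx":0,"ry":0,"rz":0,"grip":45},{"dx":0,"dy":0,"dz":-10,"rx":0,"ry":0,"rz":0,"grip":45},{"dx":0,"dy":0,"dz":-10,"rx":0,"ry":0,"rz":0,"grip":45}]' 40
```

```text
t: 14.07
ee_pos: [0.5262, 0.1791, -0.0132]
eef_rot: [0.008, 3.141, 0.0]
contact_force: [-0.9, 0.1, 0.2]
opening: 0.0498
grasp_force: 41.5
```

```bash
python3 -m inch '[{"dx":0,"dy":0,"dz":15,"rx":0,"ry":0,"rz":0,"grip":45},{"dx":0,"dy":0,"dz":40,"rx":0,"ry":0,"rz":0,"grip":45},{"dx":0,"dy":0,"dz":70,"rx":0,"ry":0,"rz":0,"grip":45},{"dx":0,"dy":0,"dz":100,"rx":0,"ry":0,"rz":0,"grip":45},{"dx":0,"dy":0,"dz":120,"rx":0,"ry":0,"rz":0,"grip":45},{"dx":5,"dy":-25,"dz":125,"rx":0,"ry":0,"rz":0,"grip":45},{"dx":8,"dy":-55,"dz":125,"rx":0,"ry":0,"rz":0,"grip":45}]' 50;  python3 -m inch '[{"dx":5,"dy":-25,"dz":0,"rx":0,"ry":0,"rz":0,"grip":45},{"dx":8,"dy":-55,"dz":0,"rx":0,"ry":0,"rz":0,"grip":45},{"dx":12,"dy":-85,"dz":0,"rx":0,"ry":0,"rz":0,"grip":45},{"dx":15,"dy":-115,"dz":0,"rx":0,"ry":0,"rz":0,"grip":45},{"dx":18,"dy":-145,"dz":0,"rx":0,"ry":0,"rz":0,"grip":45},{"dx":22,"dy":-175,"dz":0,"rx":0,"ry":0,"rz":0,"grip":45},{"dx":26,"dy":-205,"dz":0,"rx":0,"ry":0,"rz":0,"grip":45},{"dx":29,"dy":-230,"dz":0,"rx":0,"ry":0,"rz":0,"grip":45},{"dx":29,"dy":-242,"dz":0,"rx":0,"ry":0,"rz":0,"grip":45},{"dx":29,"dy":-242,"dz":0,"rx":0,"ry":0,"rz":0,"grip":45}]'; python3 - <<'E'
from h import *
find(['dish','tomato_mid'])
e=np.array(readout.state()['ee_pos']);st()
for c in('top','scene'): print(pix(c,e+[0,0,.029+.022]),[np.array(a['at'])*[512,384] for a in finder.spot_point('tomato_mid',c)])
E
```

```text
t: 14.65
ee_pos: [0.5363, 0.1251, 0.1143]
eef_rot: [0.002, 3.136, 0.001]
contact_force: [1.1, -1.2, -1.3]
opening: 0.0497
grasp_force: 51.9
t: 15.48
ee_pos: [0.5632, -0.1206, 0.1113]
eef_rot: [-0.014, -3.141, 0.001]
contact_force: [0.4, 0.9, -1.0]
opening: 0.0496
grasp_force: 52.0
top dish []
top tomato_mid []
scene dish [(0.73, [0.573, -0.117])]
scene tomato_mid [(0.51, [0.453, -0.079])]
{'t': 15.783, 'ee_pos': [0.563, -0.117, 0.112], 'eef_rot': [-0.005, -3.141, -0.001], 'contact_force': [0.214, -0.384, -0.303], 'opening': 0.05, 'grasp_force': 51.953, 'qpos': [-0.344, 0.355, -0.122, 1.094, 0.0, -0.341]}
(np.float64(301.7005702132001), np.float64(192.7204047199362)) []
(np.float64(271.2364633616765), np.float64(195.19530932182806)) [array([225.1776, 233.5872])]
```

```bash
python3 -m inch '[{"dx":1,"dy":0,"dz":-30,"rx":0,"ry":0,"rz":0,"grip":45},{"dx":2,"dy":0,"dz":-60,"rx":0,"ry":0,"rz":0,"grip":45},{"dx":2,"dy":0,"dz":-85,"rx":0,"ry":0,"rz":0,"grip":45},{"dx":2,"dy":0,"dz":-105,"rx":0,"ry":0,"rz":0,"grip":45},{"dx":2,"dy":0,"dz":-116,"rx":0,"ry":0,"rz":0,"grip":45},{"dx":2,"dy":0,"dz":-123,"rx":0,"ry":0,"rz":0,"grip":45},{"dx":2,"dy":0,"dz":-127,"rx":0,"ry":0,"rz":0,"grip":45},{"dx":2,"dy":0,"dz":-127,"rx":0,"ry":0,"rz":0,"grip":45}]'; python3 - <<'E'
from h import *
snap('scene','j.png',(210,150,350,270),5)
E
```

```text
t: 16.55
ee_pos: [0.5654, -0.1179, -0.0153]
eef_rot: [0.008, 3.141, 0.0]
contact_force: [0.1, 0.8, -0.8]
opening: 0.0497
grasp_force: 52.0
```

View pics/j.png

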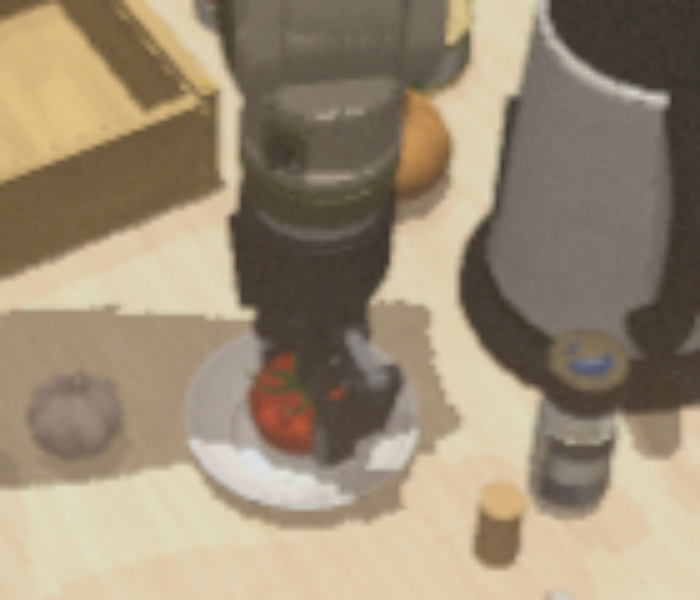

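The tomato hangs over the centre of the dish (crop (290,405) inside the rim ellipse centred at (303,420)). Lower 3 mm, release and lift.

```bash
python3 -m inch '[{"dx":0,"dy":0,"dz":-2,"rx":0,"ry":0,"rz":0,"grip":45},{"dx":0,"dy":0,"dz":-3,"rx":0,"ry":0,"rz":0,"grip":50},{"dx":0,"dy":0,"dz":-3,"rx":0,"ry":0,"rz":0,"grip":55},{"dx":0,"dy":0,"dz":-3,"rx":0,"ry":0,"rz":0,"grip":60},{"dx":0,"dy":0,"dz":-3,"rx":0,"ry":0,"rz":0,"grip":63},{"dx":0,"dy":0,"dz":3,"rx":0,"ry":0,"rz":0,"grip":66},{"dx":0,"dy":0,"dz":15,"rx":0,"ry":0,"rz":0,"grip":66},{"dx":0,"dy":0,"dz":40,"rx":0,"ry":0,"rz":0,"grip":66},{"dx":0,"dy":0,"dz":80,"rx":0,"ry":0,"rz":0,"grip":85},{"dx":0,"dy":0,"dz":110,"rx":0,"ry":0,"rz":0,"grip":85},{"dx":-10,"dy":30,"dz":110,"rx":0,"ry":0,"rz":0,"grip":85},{"dx":-20,"dy":50,"dz":110,"rx":0,"ry":0,"rz":0,"grip":85}]'; python3 - <<'E'
from h import *
find(['dish','tomato_mid','bulb1_mid','bulb2_mid'])
E
```

```text
t: 17.6
ee_pos: [0.5476, -0.0682, 0.0981]
eef_rot: [0.011, 3.135, -0.002]
contact_force: [0.1, 0.6, -1.0]
opening: 0.0849
grasp_force: 0.0
top dish []
top tomato_mid []
top bulb1_mid []
top bulb2_mid []
scene dish [(0.62, [0.566, -0.116]), (0.31, [0.627, -0.21])]
scene tomato_mid [(0.6, [0.554, -0.121])]
scene bulb1_mid [(0.73, [0.45, -0.069])]
scene bulb2_mid []
```

```bash
python3 -m inch '[{"dx":-30,"dy":2,"dz":0,"rx":0,"ry":0,"rz":0,"grip":85},{"dx":-60,"dy":4,"dz":0,"rx":0,"ry":0,"rz":0,"grip":85},{"dx":-80,"dy":5,"dz":-10,"rx":0,"ry":0,"rz":0,"grip":85},{"dx":-88,"dy":5,"dz":-30,"rx":0,"ry":0,"rz":0,"grip":85},{"dx":-88,"dy":5,"dz":-40,"rx":0,"ry":0,"rz":0,"grip":85},{"dx":-88,"dy":5,"dz":-40,"rx":0,"ry":0,"rz":0,"grip":85}]'; python3 - <<'E'
from h import *
st(); snap('scene','k.png',(180,140,320,300),4)
E
```

```text
t: 18.6
ee_pos: [0.4549, -0.0628, 0.0528]
eef_rot: [-0.01, -3.138, -0.002]
contact_force: [-0.5, 0.2, 0.3]
opening: 0.0852
grasp_force: 0.0
{'t': 18.6, 'ee_pos': [0.455, -0.063, 0.053], 'eef_rot': [-0.01, -3.138, -0.002], 'contact_force': [-0.488, 0.216, 0.311], 'opening': 0.085, 'grasp_force': 0.0, 'qpos': [-0.312, 0.202, -0.493, 0.88, 0.0, -0.306]}
```

View pics/k.png

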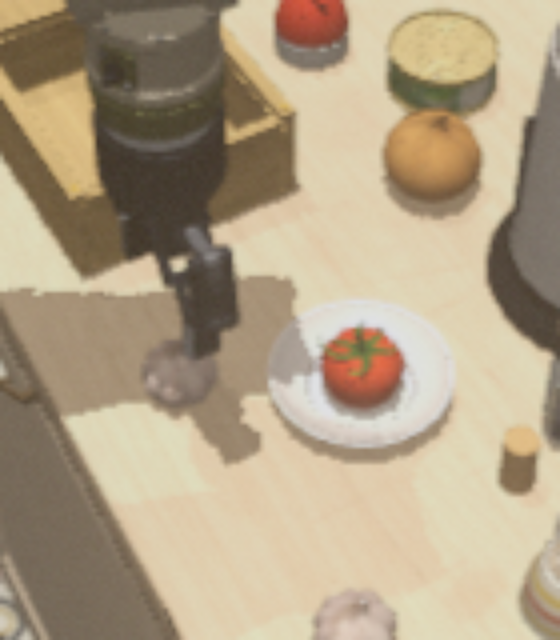

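Tomato stands in the middle of the dish (crop (362,368)). The bulb is at (178,375) with the near finger above and beside it. Descend and grip.

```bash
python3 -m inch '[{"dx":4,"dy":-1,"dz":-25,"rx":0,"ry":0,"rz":0,"grip":85},{"dx":4,"dy":-1,"dz":-45,"rx":0,"ry":0,"rz":0,"grip":85},{"dx":4,"dy":-1,"dz":-62,"rx":0,"ry":0,"rz":0,"grip":85},{"dx":4,"dy":-1,"dz":-72,"rx":0,"ry":0,"rz":0,"grip":85},{"dx":4,"dy":-1,"dz":-75,"rx":0,"ry":0,"rz":0,"grip":70},{"dx":4,"dy":-1,"dz":-75,"rx":0,"ry":0,"rz":0,"grip":40},{"dx":4,"dy":-1,"dz":-75,"rx":0,"ry":0,"rz":0,"grip":40},{"dx":4,"dy":-1,"dz":-75,"rx":0,"ry":0,"rz":0,"grip":40},{"dx":4,"dy":-1,"dz":-75,"rx":0,"ry":0,"rz":0,"grip":40},{"dx":4,"dy":-1,"dz":-75,"rx":0,"ry":0,"rz":0,"grip":40},{"dx":4,"dy":-1,"dz":-75,"rx":0,"ry":0,"rz":0,"grip":40}]' 50
```

```text
t: 19.57
ee_pos: [0.4625, -0.0645, -0.0188]
eef_rot: [0.008, 3.139, -0.001]
contact_force: [-2.0, 0.6, 7.1]
opening: 0.0456
grasp_force: 50.7
```

```bash
python3 -m inch '[{"dx":0,"dy":0,"dz":15,"rx":0,"ry":0,"rz":0,"grip":40},{"dx":0,"dy":0,"dz":45,"rx":0,"ry":0,"rz":0,"grip":40},{"dx":0,"dy":0,"dz":80,"rx":0,"ry":0,"rz":0,"grip":40},{"dx":0,"dy":5,"dz":115,"rx":0,"ry":0,"rz":0,"grip":40},{"dx":0,"dy":25,"dz":130,"rx":0,"ry":0,"rz":0,"grip":40},{"dx":2,"dy":55,"dz":130,"rx":0,"ry":0,"rz":0,"grip":40},{"dx":5,"dy":90,"dz":130,"rx":0,"ry":0,"rz":0,"grip":40},{"dx":10,"dy":125,"dz":130,"rx":0,"ry":0,"rz":0,"grip":40},{"dx":14,"dy":160,"dz":130,"rx":0,"ry":0,"rz":0,"grip":40},{"dx":20,"dy":195,"dz":130,"rx":0,"ry":0,"rz":0,"grip":40},{"dx":20,"dy":220,"dz":130,"rx":0,"ry":0,"rz":0,"grip":40},{"dx":20,"dy":230,"dz":130,"rx":0,"ry":0,"rz":0,"grip":40}]' 60;  python3 -m inch '[{"dx":0,"dy":0,"dz":0,"rx":0,"ry":0,"rz":0,"grip":40},{"dx":0,"dy":0,"dz":0,"rx":0,"ry":0,"rz":0,"grip":40}]'; python3 - <<'E'
from h import *
find(['bulb1_mid','bulb2_mid'])
E
```

```text
t: 20.57
ee_pos: [0.4816, 0.1692, 0.1105]
eef_rot: [0.003, 3.14, 0.002]
contact_force: [0.2, -0.3, -0.6]
opening: 0.0451
grasp_force: 61.4
t: 20.73
ee_pos: [0.4811, 0.1659, 0.1099]
eef_rot: [0.006, 3.141, -0.001]
contact_force: [0.2, -0.4, -1.6]
opening: 0.045
grasp_force: 61.4
top bulb1_mid [(0.47, [0.494, 0.172])]
top bulb2_mid []
scene bulb1_mid [(0.43, [0.515, 0.309])]
scene bulb2_mid [(0.18, [0.521, 0.304])]
```

```bash
python3 -m inch '[{"dx":2,"dy":0,"dz":-30,"rx":0,"ry":0,"rz":0,"grip":40},{"dx":2,"dy":0,"dz":-60,"rx":0,"ry":0,"rz":0,"grip":40},{"dx":2,"dy":0,"dz":-85,"rx":0,"ry":0,"rz":0,"grip":40},{"dx":2,"dy":0,"dz":-100,"rx":0,"ry":0,"rz":0,"grip":40},{"dx":2,"dy":0,"dz":-110,"rx":0,"ry":0,"rz":0,"grip":40},{"dx":2,"dy":0,"dz":-114,"rx":0,"ry":0,"rz":0,"grip":40},{"dx":2,"dy":0,"dz":-114,"rx":0,"ry":0,"rz":0,"grip":40},{"dx":2,"dy":0,"dz":-114,"rx":0,"ry":0,"rz":0,"grip":48},{"dx":2,"dy":0,"dz":-114,"rx":0,"ry":0,"rz":0,"grip":56},{"dx":2,"dy":0,"dz":-114,"rx":0,"ry":0,"rz":0,"grip":66},{"dx":2,"dy":0,"dz":-114,"rx":0,"ry":0,"rz":0,"grip":72}]'; python3 -m inch '[{"dx":0,"dy":0,"dz":10,"rx":0,"ry":0,"rz":0,"grip":72},{"dx":0,"dy":0,"dz":35,"rx":0,"ry":0,"rz":0,"grip":72},{"dx":0,"dy":0,"dz":70,"rx":0,"ry":0,"rz":0,"grip":72},{"dx":0,"dy":0,"dz":105,"rx":0,"ry":0,"rz":0,"grip":85},{"dx":0,"dy":-30,"dz":115,"rx":0,"ry":0,"rz":0,"grip":85},{"dx":-5,"dy":-65,"dz":115,"rx":0,"ry":0,"rz":0,"grip":85},{"dx":-5,"dy":-100,"dz":115,"rx":0,"ry":0,"rz":0,"grip":85},{"dx":-10,"dy":-135,"dz":115,"rx":0,"ry":0,"rz":0,"grip":85},{"dx":-15,"dy":-170,"dz":115,"rx":0,"ry":0,"rz":0,"grip":85},{"dx":-20,"dy":-205,"dz":115,"rx":0,"ry":0,"rz":0,"grip":85},{"dx":-20,"dy":-240,"dz":115,"rx":0,"ry":0,"rz":0,"grip":85},{"dx":-20,"dy":-270,"dz":115,"rx":0,"ry":0,"rz":0,"grip":85}]'; python3 - <<'E'
from h import *
find(['bulb1_mid','bulb2_mid','bulb3_mid','bulb4_mid','tomato_mid'])
snap('scene','l.png',(140,90,340,310),2.7)
E
```

```text
t: 21.95
ee_pos: [0.4841, 0.1662, -0.0033]
eef_rot: [0.008, 3.14, 0.001]
contact_force: [-0.2, 0.3, 0.2]
opening: 0.0722
grasp_force: 0.0
t: 22.95
ee_pos: [0.463, -0.1061, 0.1121]
eef_rot: [0.009, 3.14, -0.001]
contact_force: [0.8, 1.0, 0.8]
opening: 0.0851
grasp_force: 0.0
top bulb1_mid [(0.61, [0.481, 0.164])]
top bulb2_mid [(0.4, [0.525, 0.357])]
top bulb3_mid [(0.43, [0.472, -0.282])]
top bulb4_mid []
top tomato_mid []
scene bulb1_mid [(0.66, [0.479, 0.164]), (0.24, [0.683, -0.189])]
scene bulb2_mid []
scene bulb3_mid [(0.83, [0.468, -0.277])]
scene bulb4_mid []
scene tomato_mid [(0.55, [0.56, -0.113])]
```

View pics/l.png

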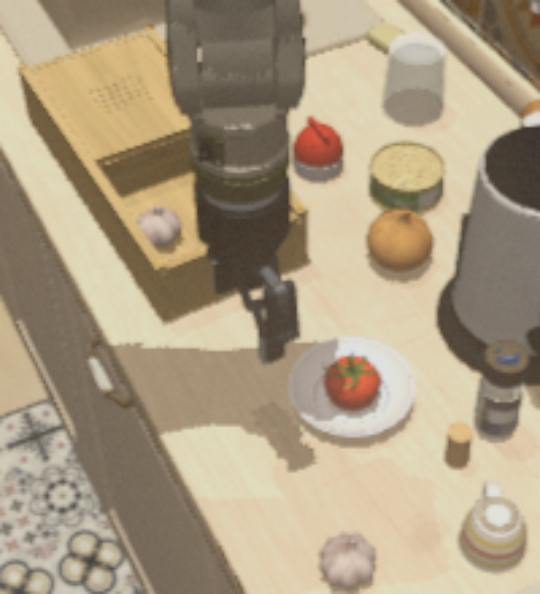

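Bulb 1 is in the chamber at crop (159,226). The other bulb is at (348,558), about (0.470,−0.280), so it was nudged about 3 cm. Everything else stands as before.

```bash
python3 -m inch '[{"dx":2,"dy":-30,"dz":0,"rx":0,"ry":0,"rz":0,"grip":85},{"dx":4,"dy":-65,"dz":0,"rx":0,"ry":0,"rz":0,"grip":85},{"dx":6,"dy":-100,"dz":0,"rx":0,"ry":0,"rz":0,"grip":85},{"dx":7,"dy":-135,"dz":0,"rx":0,"ry":0,"rz":0,"grip":85},{"dx":7,"dy":-160,"dz":0,"rx":0,"ry":0,"rz":0,"grip":85},{"dx":7,"dy":-172,"dz":-20,"rx":0,"ry":0,"rz":0,"grip":85},{"dx":7,"dy":-172,"dz":-45,"rx":0,"ry":0,"rz":0,"grip":85},{"dx":7,"dy":-172,"dz":-50,"rx":0,"ry":0,"rz":0,"grip":85},{"dx":7,"dy":-172,"dz":-50,"rx":0,"ry":0,"rz":0,"grip":85}]'; python3 - <<'E'
from h import *
find(['bulb3_mid','bulb1_mid'])
E
```

```text
t: 24.35
ee_pos: [0.4684, -0.2745, 0.0587]
eef_rot: [-0.008, -3.138, -0.005]
contact_force: [-0.4, -0.0, 0.1]
opening: 0.0852
grasp_force: 0.0
top bulb3_mid [(0.49, [0.472, -0.288])]
top bulb1_mid [(0.72, [0.477, 0.164])]
scene bulb3_mid [(0.87, [0.469, -0.282])]
scene bulb1_mid [(0.52, [0.484, 0.166])]
```

```bash
python3 -m inch '[{"dx":2,"dy":-6,"dz":-25,"rx":0,"ry":0,"rz":0,"grip":85},{"dx":2,"dy":-6,"dz":-45,"rx":0,"ry":0,"rz":0,"grip":85},{"dx":2,"dy":-6,"dz":-62,"rx":0,"ry":0,"rz":0,"grip":85},{"dx":2,"dy":-6,"dz":-74,"rx":0,"ry":0,"rz":0,"grip":85},{"dx":2,"dy":-6,"dz":-79,"rx":0,"ry":0,"rz":0,"grip":70},{"dx":2,"dy":-6,"dz":-79,"rx":0,"ry":0,"rz":0,"grip":40},{"dx":2,"dy":-6,"dz":-79,"rx":0,"ry":0,"rz":0,"grip":40},{"dx":2,"dy":-6,"dz":-79,"rx":0,"ry":0,"rz":0,"grip":40},{"dx":2,"dy":-6,"dz":-79,"rx":0,"ry":0,"rz":0,"grip":40},{"dx":2,"dy":-6,"dz":-79,"rx":0,"ry":0,"rz":0,"grip":40},{"dx":2,"dy":-6,"dz":-79,"rx":0,"ry":0,"rz":0,"grip":40}]' 60; python3 -m inch '[{"dx":0,"dy":0,"dz":15,"rx":0,"ry":0,"rz":0,"grip":40},{"dx":0,"dy":0,"dz":45,"rx":0,"ry":0,"rz":0,"grip":40},{"dx":0,"dy":0,"dz":80,"rx":0,"ry":0,"rz":0,"grip":40},{"dx":0,"dy":5,"dz":115,"rx":0,"ry":0,"rz":0,"grip":40},{"dx":0,"dy":25,"dz":130,"rx":0,"ry":0,"rz":0,"grip":40},{"dx":0,"dy":55,"dz":130,"rx":0,"ry":0,"rz":0,"grip":40},{"dx":2,"dy":90,"dz":130,"rx":0,"ry":0,"rz":0,"grip":40},{"dx":4,"dy":125,"dz":130,"rx":0,"ry":0,"rz":0,"grip":40},{"dx":8,"dy":160,"dz":130,"rx":0,"ry":0,"rz":0,"grip":40},{"dx":12,"dy":195,"dz":130,"rx":0,"ry":0,"rz":0,"grip":40},{"dx":20,"dy":230,"dz":130,"rx":0,"ry":0,"rz":0,"grip":40},{"dx":30,"dy":262,"dz":130,"rx":0,"ry":0,"rz":0,"grip":40}]' 60
```

```text
t: 25.57
ee_pos: [0.4733, -0.2827, -0.0167]
eef_rot: [0.008, 3.139, -0.002]
contact_force: [0.6, 1.0, 6.1]
opening: 0.0437
grasp_force: 61.4
t: 26.57
ee_pos: [0.5017, -0.0181, 0.1122]
eef_rot: [0.008, 3.141, 0.0]
contact_force: [0.9, 0.0, -1.0]
opening: 0.0434
grasp_force: 61.4
```

```bash
python3 -m inch '[{"dx":8,"dy":30,"dz":0,"rx":0,"ry":0,"rz":0,"grip":40},{"dx":16,"dy":65,"dz":0,"rx":0,"ry":0,"rz":0,"grip":40},{"dx":26,"dy":100,"dz":0,"rx":0,"ry":0,"rz":0,"grip":40},{"dx":36,"dy":135,"dz":0,"rx":0,"ry":0,"rz":0,"grip":40},{"dx":48,"dy":165,"dz":0,"rx":0,"ry":0,"rz":0,"grip":40},{"dx":53,"dy":182,"dz":0,"rx":0,"ry":0,"rz":0,"grip":40},{"dx":53,"dy":182,"dz":0,"rx":0,"ry":0,"rz":0,"grip":40},{"dx":53,"dy":182,"dz":-5,"rx":0,"ry":0,"rz":0,"grip":40}]'; python3 - <<'E'
from h import *
find(['bulb3_mid','bulb1_mid','dish','tomato_mid'])
E
```

```text
t: 27.23
ee_pos: [0.5559, 0.163, 0.1075]
eef_rot: [0.005, 3.14, 0.0]
contact_force: [0.7, -0.7, -0.2]
opening: 0.0436
grasp_force: 61.4
top bulb3_mid [(0.53, [0.587, 0.18])]
top bulb1_mid []
top dish [(0.91, [0.571, -0.119])]
top tomato_mid [(0.72, [0.557, -0.119]), (0.65, [0.678, -0.213])]
scene bulb3_mid [(0.65, [0.61, 0.312])]
scene bulb1_mid [(0.61, [0.483, 0.172])]
scene dish [(0.86, [0.577, -0.119]), (0.61, [0.628, -0.214])]
scene tomato_mid [(0.9, [0.549, -0.125]), (0.34, [0.673, -0.195])]
```

```bash
python3 -m inch '[{"dx":0,"dy":2,"dz":-30,"rx":0,"ry":0,"rz":0,"grip":40},{"dx":0,"dy":2,"dz":-60,"rx":0,"ry":0,"rz":0,"grip":40},{"dx":0,"dy":2,"dz":-82,"rx":0,"ry":0,"rz":0,"grip":40},{"dx":0,"dy":2,"dz":-97,"rx":0,"ry":0,"rz":0,"grip":40},{"dx":0,"dy":2,"dz":-106,"rx":0,"ry":0,"rz":0,"grip":40},{"dx":0,"dy":2,"dz":-109,"rx":0,"ry":0,"rz":0,"grip":40},{"dx":0,"dy":2,"dz":-109,"rx":0,"ry":0,"rz":0,"grip":40},{"dx":0,"dy":2,"dz":-109,"rx":0,"ry":0,"rz":0,"grip":48},{"dx":0,"dy":2,"dz":-109,"rx":0,"ry":0,"rz":0,"grip":56},{"dx":0,"dy":2,"dz":-109,"rx":0,"ry":0,"rz":0,"grip":66},{"dx":0,"dy":2,"dz":-109,"rx":0,"ry":0,"rz":0,"grip":72}]'; python3 -m inch '[{"dx":0,"dy":0,"dz":10,"rx":0,"ry":0,"rz":0,"grip":72},{"dx":0,"dy":0,"dz":35,"rx":0,"ry":0,"rz":0,"grip":72},{"dx":0,"dy":0,"dz":70,"rx":0,"ry":0,"rz":0,"grip":72},{"dx":0,"dy":0,"dz":105,"rx":0,"ry":0,"rz":0,"grip":40},{"dx":-10,"dy":30,"dz":115,"rx":0,"ry":0,"rz":0,"grip":0},{"dx":-20,"dy":65,"dz":115,"rx":0,"ry":0,"rz":0,"grip":0},{"dx":-30,"dy":100,"dz":115,"rx":0,"ry":0,"rz":0,"grip":0},{"dx":-38,"dy":135,"dz":115,"rx":0,"ry":0,"rz":0,"grip":0},{"dx":-42,"dy":165,"dz":115,"rx":0,"ry":0,"rz":0,"grip":0},{"dx":-42,"dy":180,"dz":115,"rx":0,"ry":0,"rz":0,"grip":0},{"dx":-42,"dy":180,"dz":115,"rx":0,"ry":0,"rz":0,"grip":0},{"dx":-42,"dy":180,"dz":115,"rx":0,"ry":0,"rz":0,"grip":0}]' ; python3 - <<'E'
from h import *
find(['bulb3_mid','bulb1_mid','dish','tomato_mid','lid_top'])
snap('scene','m.png',(130,60,380,300),2.4)
E
```

```text
t: 28.65
ee_pos: [0.5561, 0.1641, -0.0012]
eef_rot: [0.008, 3.14, 0.001]
contact_force: [-0.2, -0.3, 0.3]
opening: 0.072
grasp_force: 0.0
t: 29.65
ee_pos: [0.5132, 0.3444, 0.1132]
eef_rot: [0.006, 3.141, -0.0]
contact_force: [-0.4, -0.1, -0.3]
opening: -0.0002
grasp_force: 0.0
top bulb3_mid [(0.63, [0.559, 0.164])]
top bulb1_mid [(0.64, [0.49, 0.162])]
top dish [(0.92, [0.564, -0.103])]
top tomato_mid [(0.71, [0.55, -0.117])]
top lid_top [(0.87, [0.517, 0.342])]
scene bulb3_mid [(0.7, [0.548, 0.171]), (0.23, [0.501, 0.215])]
scene bulb1_mid [(0.45, [0.486, 0.184])]
scene dish [(0.77, [0.565, -0.117])]
scene tomato_mid [(0.65, [0.55, -0.127])]
scene lid_top [(0.97, [0.513, 0.344])]
```

View pics/m.png

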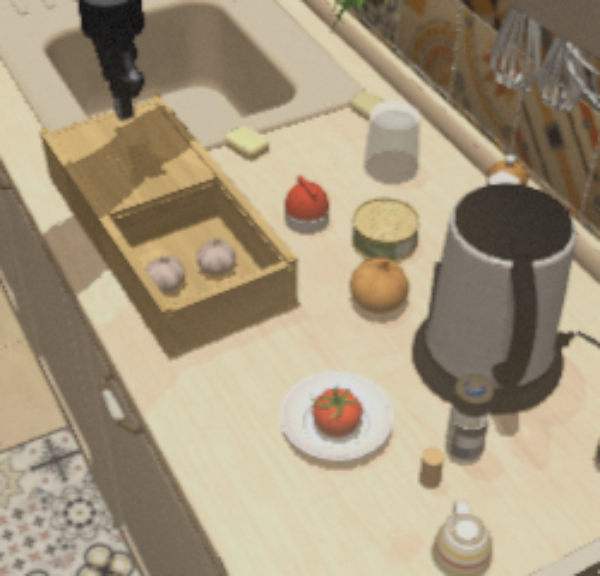

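Both bulbs lie in the chamber at crop (166,272) and (216,256), and the tomato is in the dish at (338,411). No bulbs are left on the worktop. Now shut the lid.

```bash
python3 -m inch '[{"dx":0,"dy":0,"dz":-25,"rx":0,"ry":0,"rz":0,"grip":0},{"dx":0,"dy":0,"dz":-45,"rx":0,"ry":0,"rz":0,"grip":0},{"dx":0,"dy":0,"dz":-56,"rx":0,"ry":0,"rz":0,"grip":0},{"dx":0,"dy":0,"dz":-61,"rx":0,"ry":0,"rz":0,"grip":0},{"dx":0,"dy":0,"dz":-63,"rx":0,"ry":0,"rz":0,"grip":0},{"dx":0,"dy":0,"dz":-64,"rx":0,"ry":0,"rz":0,"grip":0},{"dx":0,"dy":0,"dz":-64,"rx":0,"ry":0,"rz":0,"grip":0}]'
```

```text
t: 30.88
ee_pos: [0.5118, 0.3434, 0.0507]
eef_rot: [-0.008, -3.14, 0.002]
contact_force: [-7.4, -4.2, 11.4]
opening: -0.0
grasp_force: 5.9
```

```bash
python3 -m inch '[{"dx":0,"dy":-5,"dz":0.2,"rx":0,"ry":0,"rz":0,"grip":0},{"dx":0,"dy":-16,"dz":0.2,"rx":0,"ry":0,"rz":0,"grip":0},{"dx":1,"dy":-30,"dz":0.2,"rx":0,"ry":0,"rz":0,"grip":0},{"dx":1,"dy":-44,"dz":0.2,"rx":0,"ry":0,"rz":0,"grip":0},{"dx":1,"dy":-58,"dz":0.2,"rx":0,"ry":0,"rz":0,"grip":0},{"dx":2,"dy":-72,"dz":0.2,"rx":0,"ry":0,"rz":0,"grip":0},{"dx":2,"dy":-86,"dz":0.2,"rx":0,"ry":0,"rz":0,"grip":0},{"dx":2,"dy":-98,"dz":0.2,"rx":0,"ry":0,"rz":0,"grip":0},{"dx":2,"dy":-98,"dz":0.2,"rx":0,"ry":0,"rz":0,"grip":0}]'; python3 - <<'E'
from h import *
find(['lid_top'])
E
```

```text
t: 31.63
ee_pos: [0.5168, 0.244, 0.0508]
eef_rot: [0.011, 3.138, -0.0]
contact_force: [-0.4, -1.6, 6.6]
opening: -0.0001
grasp_force: 3.1
top lid_top [(0.95, [0.523, 0.248])]
scene lid_top [(0.9, [0.512, 0.243])]
```

```bash
python3 -m inch '[{"dx":0,"dy":-8,"dz":-0.5,"rx":0,"ry":0,"rz":0,"grip":0},{"dx":0,"dy":-20,"dz":-0.5,"rx":0,"ry":0,"rz":0,"grip":0},{"dx":1,"dy":-34,"dz":-0.5,"rx":0,"ry":0,"rz":0,"grip":0},{"dx":1,"dy":-48,"dz":-0.5,"rx":0,"ry":0,"rz":0,"grip":0},{"dx":1,"dy":-62,"dz":-0.5,"rx":0,"ry":0,"rz":0,"grip":0},{"dx":2,"dy":-73,"dz":-0.5,"rx":0,"ry":0,"rz":0,"grip":0},{"dx":2,"dy":-80,"dz":-0.5,"rx":0,"ry":0,"rz":0,"grip":0},{"dx":2,"dy":-84,"dz":-0.5,"rx":0,"ry":0,"rz":0,"grip":0},{"dx":2,"dy":-84,"dz":-0.5,"rx":0,"ry":0,"rz":0,"grip":0}]'; python3 - <<'E'
from h import *
find(['lid_top'])
E
```

```text
t: 32.58
ee_pos: [0.5197, 0.1608, 0.0507]
eef_rot: [0.01, 3.136, 0.0]
contact_force: [0.7, -2.2, 8.7]
opening: 0.0001
grasp_force: 4.3
top lid_top [(0.97, [0.526, 0.167])]
scene lid_top [(0.63, [0.522, 0.152])]
```

```bash
python3 -m inch '[{"dx":0,"dy":-2,"dz":-0.2,"rx":0,"ry":0,"rz":0,"grip":0},{"dx":0,"dy":-4,"dz":-0.2,"rx":0,"ry":0,"rz":0,"grip":0},{"dx":0,"dy":-5,"dz":-0.2,"rx":0,"ry":0,"rz":0,"grip":0},{"dx":0,"dy":-5,"dz":-0.2,"rx":0,"ry":0,"rz":0,"grip":0}]'; python3 - <<'E'
from h import *
find(['lid_top'])
E
```

```text
t: 33.12
ee_pos: [0.5197, 0.1582, 0.0507]
eef_rot: [0.007, 3.136, 0.006]
contact_force: [-0.3, 5.3, 8.9]
opening: -0.0001
grasp_force: 4.5
top lid_top [(0.55, [0.519, 0.168]), (0.25, [0.545, -0.106])]
scene lid_top [(0.57, [0.517, 0.157])]
```

+5.3 N along y, more than the 2 N friction, so the lid is on its stop. On to the vent.

```bash
python3 -m inch '[{"dx":0,"dy":3,"dz":5,"rx":0,"ry":0,"rz":0,"grip":0},{"dx":0,"dy":5,"dz":35,"rx":0,"ry":0,"rz":0,"grip":0},{"dx":0,"dy":30,"dz":60,"rx":0,"ry":0,"rz":0,"grip":0},{"dx":-1,"dy":65,"dz":60,"rx":0,"ry":0,"rz":0,"grip":0},{"dx":-2,"dy":100,"dz":60,"rx":0,"ry":0,"rz":0,"grip":0},{"dx":-3,"dy":135,"dz":60,"rx":0,"ry":0,"rz":0,"grip":0},{"dx":-4,"dy":170,"dz":60,"rx":0,"ry":0,"rz":0,"grip":0},{"dx":-5,"dy":200,"dz":60,"rx":0,"ry":0,"rz":0,"grip":0},{"dx":-5,"dy":218,"dz":60,"rx":0,"ry":0,"rz":0,"grip":0},{"dx":-5,"dy":218,"dz":60,"rx":0,"ry":0,"rz":0,"grip":0}]'; python3 - <<'E'
from h import *
find(['lid_top','vent_top'])
E
python3 -m inch '[{"dx":0,"dy":0,"dz":-25,"rx":0,"ry":0,"rz":0,"grip":0},{"dx":0,"dy":0,"dz":-45,"rx":0,"ry":0,"rz":0,"grip":0},{"dx":0,"dy":0,"dz":-58,"rx":0,"ry":0,"rz":0,"grip":0},{"dx":0,"dy":0,"dz":-62,"rx":0,"ry":0,"rz":0,"grip":0},{"dx":0,"dy":0,"dz":-62,"rx":0,"ry":0,"rz":0,"grip":0}]'
```

```text
t: 34.15
ee_pos: [0.5119, 0.3783, 0.1081]
eef_rot: [0.002, 3.141, 0.001]
contact_force: [0.3, 0.5, -0.2]
opening: 0.0003
grasp_force: 0.0
top lid_top [(0.96, [0.52, 0.171]), (0.16, [0.512, 0.241])]
top vent_top [(0.87, [0.522, 0.367])]
scene lid_top [(0.88, [0.523, 0.163])]
scene vent_top [(0.68, [0.51, 0.359])]
t: 34.87
ee_pos: [0.5115, 0.3735, 0.0451]
eef_rot: [-0.01, -3.139, 0.002]
contact_force: [-0.1, 0.7, -0.2]
opening: 0.0
grasp_force: 0.0
```

```bash
python3 -m inch '[{"dx":2,"dy":-4,"dz":-1,"rx":0,"ry":0,"rz":0,"grip":0},{"dx":2,"dy":-4,"dz":-2,"rx":0,"ry":0,"rz":0,"grip":0},{"dx":2,"dy":-4,"dz":-2,"rx":0,"ry":0,"rz":0,"grip":0}]'|egrep 'ee_pos|contact'; python3 -m inch '[{"dx":0,"dy":0,"dz":-0.5,"rx":0,"ry":0,"rz":0,"grip":0},{"dx":0,"dy":0,"dz":-1,"rx":0,"ry":0,"rz":0,"grip":0}]'|egrep 'ee_pos|contact'
```

```text
ee_pos: [0.5152, 0.3709, 0.0453]
contact_force: [-0.3, -0.9, -0.0]
ee_pos: [0.5147, 0.3712, 0.0439]
contact_force: [0.2, -0.4, -0.1]
```

```bash
python3 -m inch '[{"dx":0,"dy":0,"dz":-0.5,"rx":0,"ry":0,"rz":0,"grip":0},{"dx":0,"dy":0,"dz":-1,"rx":0,"ry":0,"rz":0,"grip":0}]'|egrep 'ee_pos|contact'
```

```text
ee_pos: [0.5142, 0.3712, 0.0424]
contact_force: [-0.2, -0.5, 6.1]
```

Contact at 6 N; add about 0.4 mm and drag toward −y.

```bash
python3 -m inch '[{"dx":0,"dy":0,"dz":-0.4,"rx":0,"ry":0,"rz":0,"grip":0},{"dx":0,"dy":-6,"dz":-0.4,"rx":0,"ry":0,"rz":0,"grip":0},{"dx":0,"dy":-14,"dz":-0.4,"rx":0,"ry":0,"rz":0,"grip":0},{"dx":0.5,"dy":-23,"dz":-0.4,"rx":0,"ry":0,"rz":0,"grip":0},{"dx":0.7,"dy":-32,"dz":-0.4,"rx":0,"ry":0,"rz":0,"grip":0},{"dx":1,"dy":-41,"dz":-0.4,"rx":0,"ry":0,"rz":0,"grip":0},{"dx":1.2,"dy":-49,"dz":-0.4,"rx":0,"ry":0,"rz":0,"grip":0},{"dx":1.4,"dy":-55,"dz":-0.4,"rx":0,"ry":0,"rz":0,"grip":0},{"dx":1.5,"dy":-59,"dz":-0.4,"rx":0,"ry":0,"rz":0,"grip":0},{"dx":1.5,"dy":-60,"dz":-0.4,"rx":0,"ry":0,"rz":0,"grip":0},{"dx":1.5,"dy":-60,"dz":-0.4,"rx":0,"ry":0,"rz":0,"grip":0}]'; python3 - <<'E'
from h import *
find(['vent_top','lid_top'])
E
```

```text
t: 36.37
ee_pos: [0.5163, 0.3104, 0.0425]
eef_rot: [0.01, 3.14, 0.002]
contact_force: [-0.4, 2.6, 5.9]
opening: -0.0004
grasp_force: 2.9
top vent_top []
top lid_top [(0.68, [0.523, 0.167])]
scene vent_top [(0.7, [0.518, 0.329])]
scene lid_top [(0.61, [0.521, 0.169])]
```

```bash
python3 -m inch '[{"dx":0,"dy":0,"dz":-0.6,"rx":0,"ry":0,"rz":0,"grip":0},{"dx":0,"dy":-2,"dz":-0.6,"rx":0,"ry":0,"rz":0,"grip":0},{"dx":0,"dy":-4,"dz":-0.6,"rx":0,"ry":0,"rz":0,"grip":0},{"dx":0,"dy":-5,"dz":-0.6,"rx":0,"ry":0,"rz":0,"grip":0},{"dx":0,"dy":-5,"dz":-0.6,"rx":0,"ry":0,"rz":0,"grip":0}]'; python3 -m inch '[{"dx":0,"dy":1,"dz":6,"rx":0,"ry":0,"rz":0,"grip":0},{"dx":0,"dy":1,"dz":40,"rx":0,"ry":0,"rz":0,"grip":0},{"dx":0,"dy":1,"dz":80,"rx":0,"ry":0,"rz":0,"grip":0},{"dx":-30,"dy":1,"dz":110,"rx":0,"ry":0,"rz":0,"grip":0},{"dx":-60,"dy":25,"dz":130,"rx":0,"ry":0,"rz":0,"grip":0},{"dx":-90,"dy":50,"dz":130,"rx":0,"ry":0,"rz":0,"grip":0},{"dx":-120,"dy":75,"dz":130,"rx":0,"ry":0,"rz":0,"grip":0},{"dx":-150,"dy":100,"dz":130,"rx":0,"ry":0,"rz":0,"grip":0},{"dx":-180,"dy":125,"dz":130,"rx":0,"ry":0,"rz":0,"grip":0},{"dx":-200,"dy":145,"dz":130,"rx":0,"ry":0,"rz":0,"grip":0},{"dx":-220,"dy":165,"dz":130,"rx":0,"ry":0,"rz":0,"grip":0},{"dx":-220,"dy":165,"dz":130,"rx":0,"ry":0,"rz":0,"grip":0}]'; python3 - <<'E'
from h import *
find(['vent_top','lid_top','tomato_mid','dish'])
snap('scene','n.png',(135,85,325,265),3.2)
E
```

```text
t: 37.08
ee_pos: [0.5166, 0.3067, 0.0424]
eef_rot: [0.008, 3.14, 0.005]
contact_force: [-0.9, 4.5, 7.2]
opening: -0.0002
grasp_force: 3.8
t: 38.08
ee_pos: [0.292, 0.4723, 0.1706]
eef_rot: [-0.001, -3.14, 0.002]
contact_force: [0.1, 0.3, -0.0]
opening: -0.0001
grasp_force: 0.0
top vent_top [(0.9, [0.519, 0.316]), (0.58, [0.512, 0.244])]
top lid_top [(0.94, [0.521, 0.165])]
top tomato_mid [(0.52, [0.549, -0.107]), (0.47, [0.567, -0.123])]
top dish [(0.68, [0.562, -0.118])]
scene vent_top [(0.51, [0.519, 0.311])]
scene lid_top [(0.71, [0.523, 0.161])]
scene tomato_mid [(0.76, [0.551, -0.132])]
scene dish [(0.84, [0.565, -0.123])]
```

View pics/n.png

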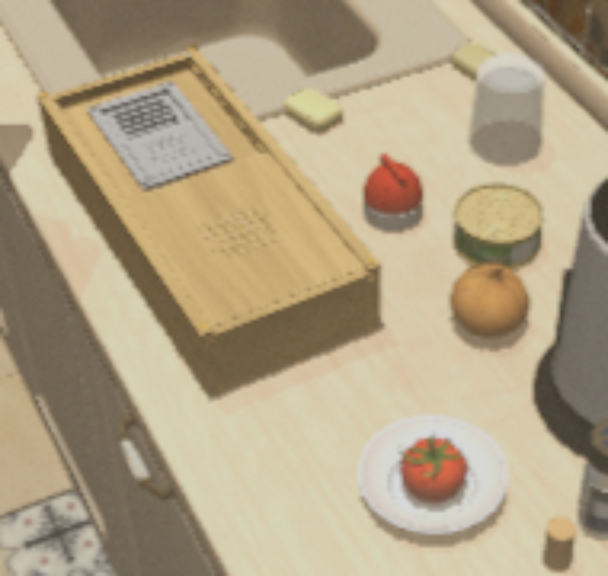

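The lid is shut flush, with no gap at its near end (205,332)–(378,268). All the vent slots are uncovered at (145,115), and the tomato sits in the level dish at (434,468). Handing in.

```bash
python3 -c "
from cell import ticket; print(ticket.close_job())"
```

```text
the job is handed in; nothing more can be done
None
```

I handed the job in at about 38 s: both garlic bulbs are in the chamber, the tomato is in the dish, the lid is shut, the vent is open, and the rest of the worktop was left alone; no verdict was returned.

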